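# Show the bench camera which sample goes on the analyser

### The arm

A 6-joint arm with a two-finger parallel gripper is mounted at the origin on the work surface. World frame = base frame: x ahead of the robot, y to its left, z up, the work surface at z = 0. Lengths are in mm, angles in rad, forces in N, time in s.
With the tool pointing down it reaches from about 350 to 875 mm from the base axis. Payload 4.2 kg.
Tool frame: the origin (TCP) lies at the very end of the fingers, on their centre line; the grasp point (between the pads) lies arm.hold_point_z behind it (arm.hold_point_z is the distance from the TCP to the grasp point, in mm); y points along the fingers, x is the direction in which the jaws open and shut, and the axes are right-handed (so a half turn about y gives the same grasp; the last joint's range is limited). The gripper opens to 85 mm and grips with 20 to 120 N. Pads are 22 mm wide; open, the fingers measure 114 mm over their backs; the gripper's body (76 mm by 85 mm) begins 54 mm behind the grasp point. The pads swing forward as they close: fully open they stand 13 mm farther back than shut.
Start: joints at [-0.92, 0.385, 0.008, 0, -1.194, -0.259], TCP at [238.671, -577.612, 231.312] pointing down, gripper open.
Joint ranges: [-3.14, 3.14], [-1.21, 2.06], [-1.07, 1.41], [-3.16, 2.05], [-2.99, -0.16], [-3.1, 3.1]. Speed limits (rad/s): [2.79, 2.79, 3.14, 3.14, 3.14, 3.14].

### API

Orientations are given as a unit quaternion [x, y, z, w].
In Python, from bench import arm gives the robot as it stands.
- The arm moves only by the shell command python3 -m creep 'ROWS'. ROWS is JSON, a list of rows, each a list of 3 entries, a list of its own where there are three numbers: the shift along the world's x, y, z in mm, then the turn, a rotation vector about the world's x, y, z in rad, then the gripper command: -1 is shut, 1 is fully open, values between are in proportion. In form: [[[dx, dy, dz], [wx, wy, wz], jaw], ...]. A call has 1 to 12 rows; each row is the pose to reach, as a shift and turn from the pose commanded when the call began; what a row does not reach only later rows make up. A row lasts 1/12 s, in which the tool goes at most 41.7 mm and 7.16 degrees, less where a joint would pass 70% of its speed; a pose out of reach is approached as far as the arm can. A call with a gripper value outside its range is refused whole. The fingers move at their own pace and stop on an object; the grip force is fixed at half the most. Time passes only in rows, so rows that repeat a pose let the fingers close. It gives the time, the measured TCP pose, the force and the opening at its end, in the units of the state.
- arm.read_state(): the state, without advancing time (a new reading comes with each control period).
- arm.get_image(name): name is "side" or "top" or "wrist"; returns (picture, depth): 420x560x3 uint8, red, green, blue; 420x560 float32, mm along the optical axis (not along the pixel's ray), 0 where there is no reading.
- arm.camera_params(name): a dict with "camera_matrix" (3x3 intrinsics, pixels), "extrinsics" (4x4, takes a point from world to camera coordinates); the wrist camera has in their place "T_tool_cam" (4x4, takes a point from camera to tool coordinates, whose origin is the TCP and whose axes are the tool frame's). Camera axes: x right, y down, z forward; pixel columns grow to the right and rows downward; lengths in mm; the calibration is good to about 2 mm. A picture is of the moment at which its call begins: read the wrist's pose just before it. camera_params takes no time and is no camera call.
- arm.job_done(): hands the job in, once; it reports no verdict.
The state is a dict: "clock": time; "joints": joint angles; "joint_vel": joint speeds; "joint_efforts": joint torques, N m; "position": TCP position; "ee_rot": TCP orientation; "contact_force": force on the tool from outside, world axes, zero at the start; "wrist_torque": the same for the moment, N m; "gripper_width": finger opening in mm.
Only numpy, scipy, OpenCV 4.12 (cv2) and the standard library are available. Lean on these libraries where they do the work, as an engineer would, in place of code of your own. Each camera call takes 0.05 s, during which the arm holds its last target.

### The job

Book in the next oil sample with the bench camera. First switch on the camera lamp by pushing the orange-tipped toggle lever on top of the white lamp box fully over, away from the robot; then point down at the bottle with the red cap, fingertips about two centimetres above the middle of the cap, and keep still there for two seconds; then point in the same way at the middle of the analyser's round sample holder and finish while still pointing there. Touch neither the bottles nor the analyser, do not hover low over any other bottle on the way, and leave everything else on the bench where it is.

Things in the scene. Friction and masses are not known exactly. Their poses are not given: they have to be found in the camera images.
- lamp_box: White fixed lamp supply box, 170 mm long (x), 100 mm wide (y), 105 mm tall, with a grey block and the toggle lever in the middle of its top. Origin: centre of its underside. Its front faces its own -x; z is up. Pushing the lever towards the box's own +x (away from the robot) switches the lamp on.
- lamp_switch (a joint): Toggle lever on the lamp box, in rad: 0 = fully off (leaning 0.5 rad towards the box's own -x), 1.0 = fully over, on (leaning 0.5 rad towards +x). It starts off, between 0 and 0.15. Light friction holds it wherever it is left; no spring.
- lamp_switch_tip (a point): The centre of the lever's round orange end, a ball 26 mm across, 60 mm from the lever's pivot. The pivot is above the box's origin, 127 mm above the bench, its axis along the box's y; the shank is 10 mm thick. The ball is about 180 mm above the bench when off or on and 187 mm when upright; the grey block under it ends 130 mm above the bench (steel pivot drum to 140 mm).
- bottle_red: A loose brown oil sample bottle with a red screw cap and a paper label, 44 mm across and 90 mm tall, 0.12 kg. Origin: centre of its underside, z up; the centre of the top of the cap is 90 mm above it. It stands upright in one of the four corners of a flat white tray (210 x 210 mm, rim 12 mm high, floor 6 mm); which corner varies. Neighbouring bottles are at least 80 mm apart, centre to centre.
- bottle_blue: A loose brown oil sample bottle with a blue screw cap and a paper label, 44 mm across and 90 mm tall, 0.12 kg. Origin: centre of its underside, z up; the centre of the top of the cap is 90 mm above it. It stands upright in one of the four corners of a flat white tray (210 x 210 mm, rim 12 mm high, floor 6 mm); which corner varies. Neighbouring bottles are at least 80 mm apart, centre to centre. Not to be touched or pointed at.
- bottle_yellow: A loose brown oil sample bottle with a yellow screw cap and a paper label, 44 mm across and 90 mm tall, 0.12 kg. Origin: centre of its underside, z up; the centre of the top of the cap is 90 mm above it. It stands upright in one of the four corners of a flat white tray (210 x 210 mm, rim 12 mm high, floor 6 mm); which corner varies. Neighbouring bottles are at least 80 mm apart, centre to centre. Not to be touched or pointed at.
- bottle_green: A loose brown oil sample bottle with a green screw cap and a paper label, 44 mm across and 90 mm tall, 0.12 kg. Origin: centre of its underside, z up; the centre of the top of the cap is 90 mm above it. It stands upright in one of the four corners of a flat white tray (210 x 210 mm, rim 12 mm high, floor 6 mm); which corner varies. Neighbouring bottles are at least 80 mm apart, centre to centre. Not to be touched or pointed at.
- analyser: Fixed bare-metal wear-particle analyser, 260 mm deep (x), 300 mm wide (y), its flat top 90 mm above the bench; at its rear right (own +x, -y) a black block 45 mm high and a pump column reaching 192 mm above the top. Origin: centre of its underside; its front faces its own -x. Not to be touched.
- sample_holder (a point): The point to point at: the centre of the top face of the analyser's round sample holder, a steel disc 54 mm across with a brass middle on a black foot, near the front left (own -x, +y) of the analyser's top; 120 mm above the bench, 30 mm above the analyser's top. In the analyser's frame at x = -65 mm, y = +50 mm.
- mouse: Loose black computer mouse, about 90 x 60 x 34 mm, to be left alone. Origin: centre of its underside.
- slide_box: Loose blue box of glass slides, 87 x 102 x 33 mm, to be left alone. Origin: centre of its underside.
- tube_rack: Loose white rack with three glass test tubes, 50 x 130 mm, 100 mm tall, to be left alone. Origin: centre of its underside.
- dish: Loose flat glass dish with a lid, 94 mm across, 16 mm tall, to be left alone. Origin: centre of its underside.
Mind the look-alikes: they are no part of the job. Several things have the shape of the lamp_box; the one meant has the colours described above.

How it is judged:
By the outcome, as a careful person would: the job done as asked, in the order asked, and still so for the second after the job is handed in, with the robot touching nothing.
It also fails if it takes over 54 s, if anything falls off the work surface, if the arm or the gripper's body presses on something with over 40 N, if the wrist force passes 120 N, or if a joint passes its speed limit or range.

## Working session

There is one attempt and no reset: what is moved stays moved. The work goes in short steps, Python scripts to look and compute and a shell command to move; the robot and the scene stay as the last step left them, time stands still between calls to the robot, and variables do not carry over. Pictures are saved under pics/ and viewed, and the job is handed in when it is done.

```bash
mkdir -p pics; python3 - <<'E'
from bench import arm
import cv2,numpy as np
for n in("side","top"):
    im,d=arm.get_image(n); cv2.imwrite(f"pics/{n}0.png",im[:,:,::-1]); np.savez(f"{n}0.npz",im=im,d=d)
    p=arm.camera_params(n); print(n,p)
print(arm.read_state(),arm.hold_point_z)
E
```

```text
side {'camera_matrix': array([[543.85807921,   0.        , 279.82751713],
       [  0.        , 543.85807921, 209.58643714],
       [  0.        ,   0.        ,   1.        ]]), 'extrinsics': array([[-8.87164147e-01, -4.61223347e-01,  1.45876653e-02,
         5.09354958e+02],
       [-3.53800630e-01,  6.59561204e-01, -6.63177301e-01,
         2.97942597e+02],
       [ 2.96251396e-01, -5.93508250e-01, -7.48320164e-01,
         1.39360636e+03],
       [ 0.00000000e+00,  0.00000000e+00,  0.00000000e+00,
         1.00000000e+00]])}
top {'camera_matrix': array([[439.23203425,   0.        , 286.61407702],
       [  0.        , 439.23203425, 213.25316337],
       [  0.        ,   0.        ,   1.        ]]), 'extrinsics': array([[-8.36714385e-03, -9.99937485e-01, -7.41727874e-03,
        -1.23222525e+01],
       [-9.96819125e-01,  8.92850164e-03, -7.91954155e-02,
         5.61165973e+02],
       [ 7.92566898e-02,  6.73104587e-03, -9.96831515e-01,
         1.16274201e+03],
       [ 0.00000000e+00,  0.00000000e+00,  0.00000000e+00,
         1.00000000e+00]])}
{'clock': 0.1, 'joints': array([-9.20403177e-01,  3.85464529e-01,  6.74137465e-03, -4.36844352e-04,
       -1.19398680e+00, -2.58590241e-01]), 'joint_vel': array([-0.00039716, -0.00150291,  0.00345724,  0.00084375,  0.00220942,
       -0.00175316]), 'joint_efforts': array([-3.33402859e-04, -3.93318701e+01,  1.88929439e+01,  4.19786900e+00,
       -2.59979177e-03,  5.25939569e-06]), 'position': array([ 238.46684804, -577.14662715,  230.33156317]), 'ee_rot': array([ 0.39256483,  0.58808535, -0.58737417, -0.39375127]), 'contact_force': array([ 0.19587217, -0.66275608,  0.74925179]), 'wrist_torque': array([0.02406162, 0.00563014, 0.04757544]), 'gripper_width': 85.49788911791994} 18.700000000000003
```

View pics/top0.png

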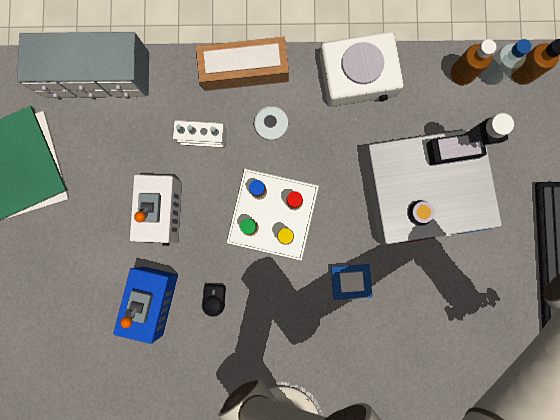

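View pics/side0.png

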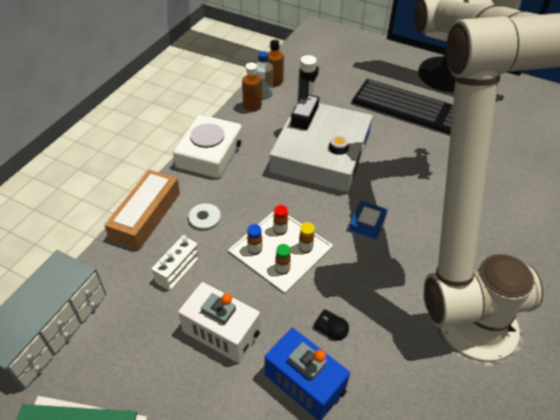

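The top view shows two lever boxes: a white one at (155,208) with its ball at (140,216), and a blue one at (145,303) with its ball at (126,322). The task describes a white box, so it's the one at (155,208). The red cap is at (295,199) and the holder's brass middle is at (423,212). Next I'll measure these and enlarge the crops.

```bash
cat > h.py <<'E'
import numpy as np,cv2
from bench import arm
def P(n):
    p=arm.camera_params(n); return p["camera_matrix"],p["extrinsics"]
def ray(n,u,v):
    K,E=P(n); R,t=E[:3,:3],E[:3,3]
    return -R.T@t, R.T@np.linalg.inv(K)@np.array([u,v,1.])
def onz(n,u,v,z):
    c,d=ray(n,u,v); return c+d*(z-c[2])/d[2]
def proj(n,p):
    K,E=P(n); q=K@(E[:3,:3]@np.array(p)+E[:3,3]); return q[:2]/q[2]
def tri(a,b):
    c1,d1=ray("top",*a);c2,d2=ray("side",*b)
    A=np.stack([d1,-d2],1); s=np.linalg.lstsq(A,c2-c1,rcond=None)[0]
    p,q=c1+s[0]*d1,c2+s[1]*d2; return (p+q)/2,np.linalg.norm(p-q)
def blobs(im,lo,hi,amin=15):
    h=cv2.cvtColor(im,cv2.COLOR_RGB2HSV); m=cv2.inRange(h,np.array(lo),np.array(hi))
    n,l,s,c=cv2.connectedComponentsWithStats(m)
    return [(c[i].round(1).tolist(),int(s[i,4]),s[i,:4].tolist()) for i in range(1,n) if s[i,4]>=amin]
E
python3 - <<'E'
from h import *
for n in("top","side"):
    z=np.load(n+"0.npz"); im=z["im"]
    for k,lo,hi in(("orange",(5,190,150),(14,255,255)),("red",(0,200,120),(3,255,255)),("red2",(172,200,100),(180,255,255)),("brass",(14,120,120),(24,255,255)),("blue",(105,170,100),(125,255,255)),("yel",(22,180,120),(32,255,255)),("green",(45,150,60),(75,255,255))):
        print(n,k,blobs(im,lo,hi,12))
t=np.load("top0.npz")["im"];s=np.load("side0.npz")["im"]
a=cv2.resize(t[160:350,100:200],None,fx=3,fy=3,interpolation=cv2.INTER_CUBIC);b=cv2.resize(s[270:410,170:360],None,fx=2.5,fy=2.5,interpolation=cv2.INTER_CUBIC)
b=cv2.copyMakeBorder(b,0,570-b.shape[0],0,0,0); cv2.imwrite("pics/crop1.png",np.hstack([a,b])[:,:,::-1])
E
```

```text
top orange [([139.3, 216.4], 74, [135, 212, 10, 10]), ([125.5, 322.3], 75, [121, 318, 10, 10])]
top red [([294.3, 198.9], 181, [287, 192, 16, 15])]
top red2 []
top brass [([241.9, 61.2], 1086, [196, 37, 93, 45]), ([543.8, 57.0], 273, [534, 43, 25, 25]), ([476.9, 58.0], 258, [467, 44, 25, 24]), ([423.5, 211.7], 159, [417, 205, 14, 14]), ([139.3, 216.8], 26, [136, 215, 8, 5]), ([125.0, 323.0], 22, [123, 321, 5, 6])]
top blue [([523.4, 46.0], 155, [517, 40, 14, 14]), ([256.3, 187.2], 186, [249, 180, 16, 15]), ([337.5, 268.8], 66, [332, 266, 17, 9]), ([142.3, 304.4], 1890, [114, 268, 54, 75])]
top yel [([285.0, 235.4], 188, [278, 228, 15, 16])]
top green [([247.6, 226.0], 185, [240, 219, 16, 15])]
side orange [([226.2, 298.2], 66, [222, 294, 9, 9]), ([319.6, 355.3], 78, [315, 351, 10, 10])]
side red [([280.6, 210.4], 110, [275, 205, 12, 11])]
side red2 []
side brass [([275.5, 56.1], 63, [270, 51, 12, 9]), ([251.7, 79.5], 110, [243, 75, 18, 10]), ([339.1, 140.3], 55, [334, 137, 11, 7]), ([141.5, 206.1], 857, [105, 171, 72, 65]), ([308.8, 228.6], 43, [301, 222, 14, 15]), ([226.6, 297.0], 17, [225, 295, 5, 5]), ([320.4, 353.9], 17, [319, 352, 4, 5])]
side blue [([262.6, 54.3], 29, [259, 53, 8, 4]), ([353.8, 220.7], 45, [351, 215, 6, 11]), ([253.9, 230.1], 120, [248, 225, 13, 11]), ([307.7, 368.5], 2210, [265, 328, 84, 77])]
side yel [([307.0, 228.4], 129, [301, 223, 13, 12])]
side green [([283.0, 250.9], 138, [277, 245, 13, 13])]
```

View pics/crop1.png

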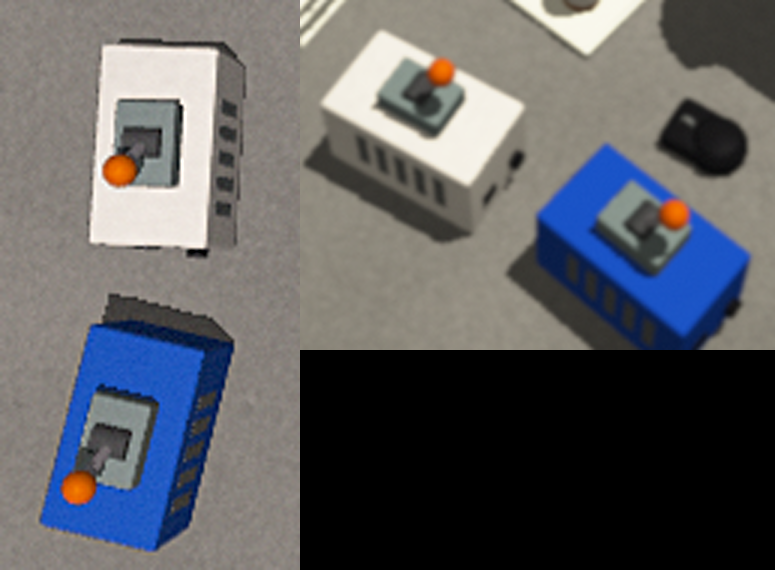

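The crop shows that the white box's ball leans down in the image, towards the robot, so the lamp is off. Only this box is white with a grey block. Now I'll work out its position.

```bash
python3 - <<'E'
from h import *
print("tip",onz("top",139.3,216.5,180),tri((139.3,216.5),(226.3,298)))
for k,t,s in(("red",(294.5,199),(280.6,210.4)),("blue",(256.6,187.2),(253.9,230.1)),("yel",(285.3,235.5),(307,228.4)),("green",(247.9,226.1),(283,250.9))):
    print(k,onz("top",*t,96),onz("side",*s,90),tri(t,s))
print("holder",onz("top",423.5,211.7,120),onz("side",339.1,140.3,120),tri((423.5,211.7),(339.1,140.3)))
# box top white mask
im=np.load("top0.npz")["im"];h=cv2.cvtColor(im,cv2.COLOR_RGB2HSV)
m=cv2.inRange(h,np.array((0,0,185)),np.array((180,45,255)))
cs,_=cv2.findContours(m,cv2.RETR_EXTERNAL,cv2.CHAIN_APPROX_NONE)
for c in cs:
    if cv2.contourArea(c)>600:
        r=cv2.minAreaRect(c); b=cv2.boxPoints(r); print(r)
        if r[0][0]<200 or 340<r[0][0]<500:
            z=105 if r[0][0]<200 else 90
            w=np.array([onz("top",*q,z) for q in b]); print(w.round(0).tolist(),w.mean(0))
            e=w-np.roll(w,1,0); print(np.linalg.norm(e,axis=1),np.arctan2(e[:,1],e[:,0]))
# analyser top corners by eye
z=np.load("top0.npz")["d"]
print(z[190:230:10,130:170:8])
# drum (pivot) pixel
print("pivot",onz("top",147.5,207.5,138))
E
```

```text
tip [543.95523708 326.80207451 180.        ] (array([543.68394808, 325.73442589, 183.05341155]), np.float64(0.08947252869473168))
red [591.24296814 -37.9780576   96.        ] [593.62910685 -39.34179411  90.        ] (array([592.2329068 , -37.82703908,  92.10304678]), np.float64(1.1677881632658933))
blue [622.30202649  58.07398723  96.        ] [624.66487376  58.29609906  90.        ] (array([623.67076665,  58.69728149,  90.77999761]), np.float64(1.339194932617013))
yel [498.98273772 -13.89985661  96.        ] [499.9928818  -15.22720022  90.        ] (array([499.24874279, -13.80464008,  91.91090076]), np.float64(0.31537913005663587))
green [523.50700928  80.34504329  96.        ] [522.57513652  83.92672674  90.        ] (array([523.94332074,  81.26516076,  86.07751403]), np.float64(0.14625216363658924))
holder [ 554.08274969 -355.89733866  120.        ] [ 555.59407009 -357.67389352  120.        ] (array([ 554.25352167, -354.95843725,  122.60898165]), np.float64(0.8116035058682302))
((542.5, 395.0), (48.0, 33.0), 90.0)
((150.692138671875, 208.329833984375), (38.868072509765625, 66.9982
[... 4374 characters left out ...]
53.0, 611.0, 105.0]] [1086.17143401  570.14808421  105.        ]
[68.11411454 84.17301121 68.05781491 83.77566602] [ 0.03553048 -1.58352237 -3.11186673  1.55852774]
((26.0, 13.0), (26.0, 32.0), 90.0)
[[1122.0, 703.0, 105.0], [1121.0, 619.0, 105.0], [1050.0, 616.0, 105.0], [1051.0, 700.0, 105.0]] [1085.93191608  659.36482332  105.        ]
[70.8902665  84.27436121 70.82910063 83.8602098 ] [ 0.04170144 -1.58352237 -3.10569928  1.55854595]
[[1216.4252 1112.1593 1109.4733 1110.8705 1105.202 ]
 [1213.2305 1082.3562 1080.2728 1082.9927 1108.0157]
 [1214.2113 1079.0565 1060.1941 1082.381  1103.0724]
 [1210.5704 1019.4993 1080.8668 1080.7493 1103.8396]]
pivot [568.96506169 321.57748772 138.        ]
```

The measurements agree. The box centre is (570,324) with yaw about -0.04 and an outline of 98x169. The tip is at (544,326,~181), the red cap at (592,-38), and the holder at (554,-356), which is within 2 mm of where the analyser's frame puts it. Next I'll check the tool axes and plan the turn.

```bash
python3 - <<'E'
from h import *
from scipy.spatial.transform import Rotation as R
s=arm.read_state(); print(R.from_quat(s["ee_rot"]).as_matrix().round(3)); print(arm.camera_params("wrist")["T_tool_cam"].round(2))
E
```

```text
[[-0.382 -0.001 -0.924]
 [ 0.924  0.002 -0.382]
 [ 0.002 -1.     0.   ]]
[[   1.      0.      0.      1.16]
 [  -0.     -0.28    0.96 -142.25]
 [   0.     -0.96   -0.28   71.31]
 [   0.      0.      0.      1.  ]]
```

```bash
python3 -m creep '[[[20,30,10],[0,0,-0.05],-1],[[55,90,20],[0,0,-0.1],-1],[[75,125,30],[0,0,-0.15],-1],[[95,160,40],[0,0,-0.2],-1],[[115,195,50],[0,0,-0.25],-1],[[130,225,60],[0,0,-0.3],-1],[[145,260,70],[0,0,-0.35],-1],[[155,295,70],[0,0,-0.4],-1],[[165,330,70],[0,0,-0.436],-1],[[172,365,70],[0,0,-0.436],-1],[[176,400,70],[0,0,-0.436],-1],[[180,430,70],[0,0,-0.436],-1]]'
```

```text
clock: 1.1
position: [418.4, -145.2, 301.1]
ee_rot: [-0.51, -0.489, 0.489, 0.511]
contact_force: [0.7, 0.1, 0.1]
gripper_width: -0.0
```

```bash
python3 -m creep '[[[0,38,0],[0,0,0],-1],[[0,77,0],[0,0,0],-1],[[0,116,0],[0,0,0],-1],[[0,155,0],[0,0,0],-1],[[2,194,0],[0,0,0],-1],[[8,233,0],[0,0,0],-1],[[16,271,0],[0,0,0],-1],[[26,309,0],[0,0,0],-1],[[36,347,0],[0,0,0],-1],[[46,385,0],[0,0,0],-1],[[56,423,0],[0,0,0],-1],[[62,455,0],[0,0,0],-1]]'
python3 -m creep '[[[1,18,0],[0,0,0],-1],[[1,18,-35],[0,0,0],-1],[[1,18,-70],[0,0,0],-1],[[1,18,-100],[0,0,0],-1],[[1,18,-125],[0,0,0],-1],[[1,18,-131],[0,0,0],-1],[[1,18,-131],[0,0,0],-1],[[1,18,-131],[0,0,0],-1]]'
python3 - <<'E'
from h import *
s=arm.read_state();print(s["position"],s["joints"].round(2),s["contact_force"])
out=[]
for n in("side","wrist"):
    im,d=arm.get_image(n); out.append(cv2.resize(im,(400,300)))
cv2.imwrite("pics/pre.png",np.hstack(out)[:,:,::-1])
E
```

```text
clock: 2.1
position: [480.8, 309.8, 300.4]
ee_rot: [-0.511, -0.489, 0.489, 0.511]
contact_force: [0.2, -0.9, 0.3]
gripper_width: -0.3
clock: 2.77
position: [482.4, 325.8, 171.3]
ee_rot: [0.511, 0.489, -0.488, -0.511]
contact_force: [-0.1, 0.6, 0.1]
gripper_width: -0.3
[482.35883734 325.83465903 171.31689059] [ 0.87  0.36 -0.19  0.   -1.02 -2.49] [-0.09305619  0.55057789  0.07342586]
```

View pics/pre.png

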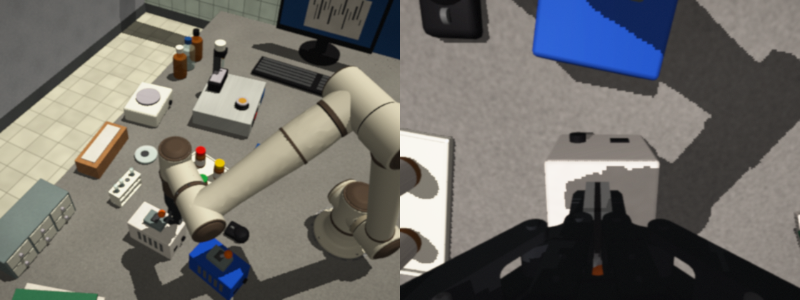

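The wrist view has the closed fingers lined up with the orange ball beyond them, with the finger gap over the ball at about x=597. I'll push along the box's x axis and watch the force.

```bash
python3 -m creep '[[[12,0,-3],[0,0,0],-1],[[24,-1,-3],[0,0,0],-1],[[32,-1,-3],[0,0,0],-1],[[38,-2,-3],[0,0,0],-1],[[44,-2,-3],[0,0,0],-1],[[50,-2,-3],[0,0,0],-1],[[56,-2,-3],[0,0,0],-1],[[62,-3,-3],[0,0,0],-1],[[68,-3,-3],[0,0,0],-1],[[74,-3,-3],[0,0,0],-1],[[79,-3,-3],[0,0,0],-1],[[84,-4,-3],[0,0,0],-1]]'
python3 - <<'E'
from h import *
im,d=arm.get_image("top"); print(blobs(im,(5,190,150),(14,255,255),5))
im,d=arm.get_image("side"); print(blobs(im,(5,190,150),(14,255,255),5));cv2.imwrite("pics/p1.png",cv2.resize(im[220:400,130:370],None,fx=3,fy=3)[:,:,::-1])
E
```

```text
clock: 3.87
position: [566.1, 321.4, 166.8]
ee_rot: [-0.511, -0.489, 0.489, 0.511]
contact_force: [-1.0, 1.8, -0.7]
gripper_width: -0.1
[([123.8, 322.4], 47, [121, 318, 8, 10])]
[([319.3, 354.9], 71, [315, 350, 9, 11])]
```

View pics/p1.png

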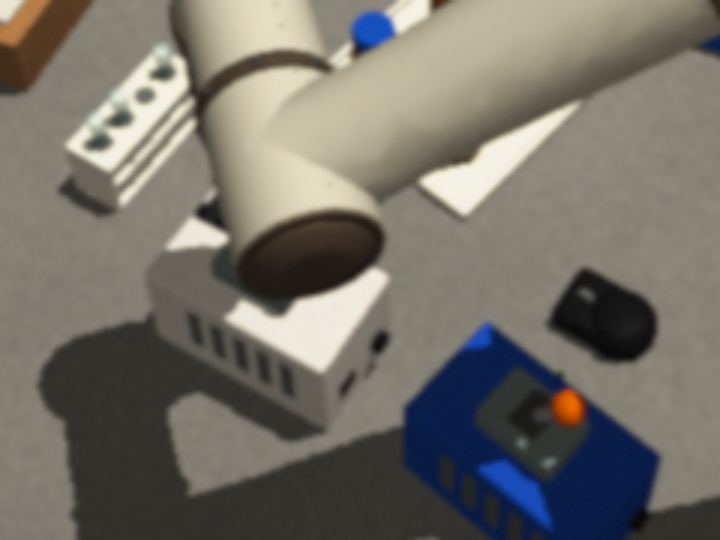

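The arm hides the lever in this view. The reaction is about 1 N, which matches light friction, so I'll keep pushing in small steps until the force rises at the end stop.

```bash
python3 -m creep '[[[2,0,0],[0,0,0],-1],[[4,0,0],[0,0,0],-1],[[6,0,0],[0,0,0],-1],[[6,0,0],[0,0,0],-1]]'
python3 -m creep '[[[1,0,0],[0,0,0],-1],[[2,0,0],[0,0,0],-1],[[2,0,0],[0,0,0],-1]]'
python3 -m creep '[[[1,0,0],[0,0,0],-1],[[2,0,0],[0,0,0],-1],[[2,0,0],[0,0,0],-1]]'
```

```text
clock: 4.3
position: [571.6, 321.2, 167.0]
ee_rot: [-0.511, -0.489, 0.489, 0.511]
contact_force: [0.6, -0.1, -0.9]
gripper_width: 0.0
clock: 4.55
position: [573.6, 321.3, 167.2]
ee_rot: [-0.511, -0.489, 0.489, 0.511]
contact_force: [-1.3, -0.9, -0.6]
gripper_width: -0.6
clock: 4.8
position: [573.8, 321.2, 167.1]
ee_rot: [-0.51, -0.488, 0.49, 0.512]
contact_force: [-6.9, 0.5, 1.8]
gripper_width: 0.0
```

```bash
python3 -m creep '[[[1,0,0],[0,0,0],-1],[[2,0,0],[0,0,0],-1],[[2,0,0],[0,0,0],-1]]'
```

```text
clock: 5.05
position: [574.0, 321.2, 167.0]
ee_rot: [-0.51, -0.486, 0.491, 0.512]
contact_force: [-11.8, 0.5, 3.6]
gripper_width: -0.2
```

The force rises (-7, then -12 N) with no further travel, 1 mm from the predicted stop. I'll retreat and check.

```bash
python3 -m creep '[[[-5,0,0],[0,0,0],-1],[[-15,0,0],[0,0,0],-1],[[-35,0,0],[0,0,0],-1],[[-65,0,10],[0,0,0],-1],[[-85,0,40],[0,0,0],-1],[[-95,-5,75],[0,0,0],-1],[[-102,-30,105],[0,0,0],-1],[[-110,-60,130],[0,0,0],-1],[[-118,-98,133],[0,0,0],-1],[[-126,-136,133],[0,0,0],-1],[[-132,-174,133],[0,0,0],-1],[[-136,-212,133],[0,0,0],-1]]'
python3 - <<'E'
from h import *
im,d=arm.get_image("top"); print(blobs(im,(5,190,150),(14,255,255),5));a=im[160:350,100:220]
im2,d=arm.get_image("side"); print(blobs(im2,(5,190,150),(14,255,255),5))
b=im2[220:410,130:370]
cv2.imwrite("pics/p2.png",cv2.resize(np.hstack([a,b]),None,fx=2.2,fy=2.2,interpolation=cv2.INTER_CUBIC)[:,:,::-1])
E
```

```text
clock: 6.05
position: [441.0, 107.8, 301.4]
ee_rot: [0.511, 0.49, -0.488, -0.51]
contact_force: [0.4, -0.1, 0.1]
gripper_width: -0.2
[([140.9, 192.9], 70, [136, 189, 11, 9])]
[([206.0, 287.6], 57, [202, 284, 9, 8]), ([319.7, 355.1], 77, [315, 351, 10, 10])]
```

View pics/p2.png

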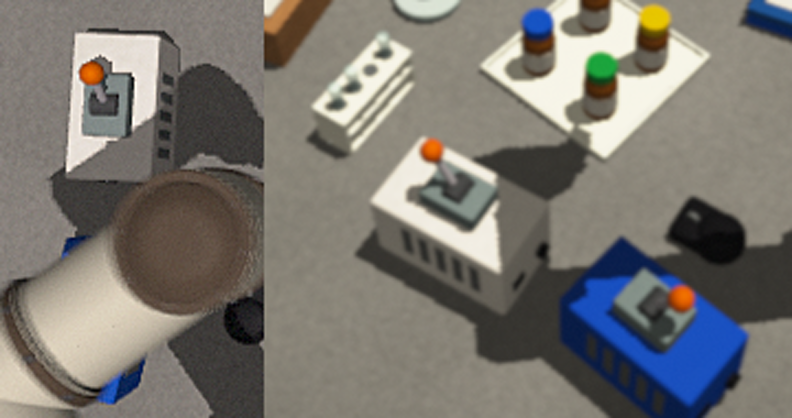

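```bash
python3 - <<'E'
from h import *
print(tri((140.9,192.9),(206,287.6)), onz("top",140.9,192.9,180))
E
```

```text
(array([599.27107604, 323.27431424, 182.23833628]), np.float64(0.038705784517248806)) [599.57910819 324.04587282 180.        ]
```

The ball is now at (599,323,182), which is 29 mm past the pivot, so the lever is fully over. Blue box untouched. Next I'll go to the red cap at (592,-38), looping round the tray at z=300.

```bash
python3 -m creep '[[[0,-35,0],[0,0,0],-1],[[0,-74,0],[0,0,0],-1],[[0,-113,0],[0,0,0],-1],[[0,-152,0],[0,0,0],-1],[[0,-190,0],[0,0,0],-1],[[5,-225,0],[0,0,0],-1],[[35,-238,0],[0,0,0],-1],[[70,-238,0],[0,0,0],-1],[[105,-238,0],[0,0,0],-1],[[135,-225,0],[0,0,0],-1],[[151,-195,0],[0,0,0],-1],[[151,-165,0],[0,0,0],-1]]'
python3 -m creep '[[[0,15,-20],[0,0,0],-1],[[0,19,-55],[0,0,0],-1],[[0,19,-85],[0,0,0],-1],[[0,19,-105],[0,0,0],-1],[[0,19,-110],[0,0,0],-1],[[0,19,-110],[0,0,0],-1],[[0,19,-110],[0,0,0],-1]]'
python3 - <<'E'
from h import *
from scipy.spatial.transform import Rotation as R
s=arm.read_state();im,d=arm.get_image("wrist");print(s["position"])
cv2.imwrite("pics/w3.png",im[:,:,::-1])
p=arm.camera_params("wrist");T=p["T_tool_cam"];K=p["camera_matrix"]
Rt=R.from_quat(s["ee_rot"]).as_matrix()
for c,lo,hi in(("red",(0,150,60),(4,255,255)),("blue",(105,170,60),(125,255,255))):
  for b in blobs(im,lo,hi,100):
    (u,v)=b[0]; dd=Rt@T[:3,:3]@np.linalg.inv(K)@np.array([u,v,1]);o=Rt@T[:3,3]+s["position"]
    print(c,b,o+dd*(96-o[2])/dd[2])
im,d=arm.get_image("side");cv2.imwrite("pics/s3.png",im[:,:,::-1])
E
```

```text
clock: 7.15
position: [596.1, -55.0, 298.7]
ee_rot: [0.512, 0.488, -0.488, -0.511]
contact_force: [0.3, 0.3, -0.2]
gripper_width: 0.1
clock: 7.73
position: [593.9, -36.5, 191.7]
ee_rot: [0.512, 0.49, -0.488, -0.51]
contact_force: [-0.0, -0.8, 1.1]
gripper_width: -0.3
[593.8597829  -36.53554857 191.71416938]
red ([275.7, 202.2], 2650, [248, 173, 57, 60]) [588.27199424 -35.34004301  96.        ]
blue ([413.8, 237.4], 2602, [384, 210, 61, 56]) [617.64909058  59.02493955  96.        ]
```

View pics/w3.png

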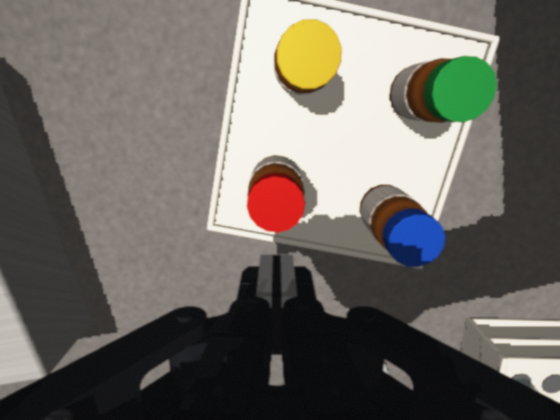

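View pics/s3.png

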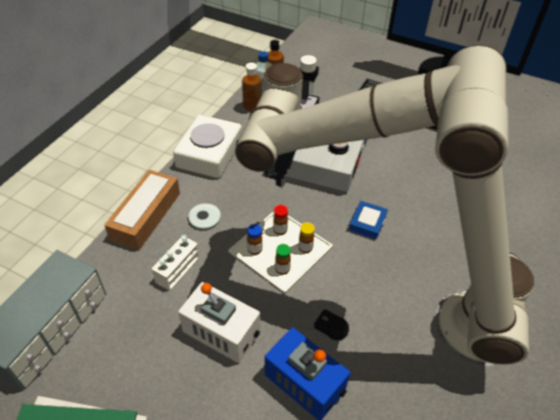

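The wrist view has the red cap at (276,202), just ahead of the fingertips at (277,258). It gives (588,-35), against (591,-38) from top and (592,-38) from both views together. That's within calibration, so I'll aim at (591,-37) with the tips at z=116.

```bash
python3 -m creep '[[[-1,0,-20],[0,0,0],-1],[[-3,-1,-40],[0,0,0],-1],[[-3,-1,-55],[0,0,0],-1],[[-3,-1,-65],[0,0,0],-1],[[-3,-1,-71],[0,0,0],-1],[[-3,-1,-74],[0,0,0],-1],[[-3,-1,-75],[0,0,0],-1],[[-3,-1,-75],[0,0,0],-1],[[-3,-1,-75],[0,0,0],-1]]'
python3 - <<'E'
from h import *
for n in("side","wrist"):
    im,d=arm.get_image(n);cv2.imwrite(f"pics/{n}4.png",im[:,:,::-1])
    if n=="side": a=cv2.resize(im[130:280,200:360],(427,400),interpolation=cv2.INTER_CUBIC)
    else: b=im[100:360,180:420]; b=cv2.resize(b,(369,400))
cv2.imwrite("pics/c4.png",np.hstack([a,b])[:,:,::-1])
E
```

```text
clock: 8.58
position: [590.4, -37.5, 116.3]
ee_rot: [0.511, 0.489, -0.488, -0.51]
contact_force: [-0.6, 0.2, -0.0]
gripper_width: 0.1
```

View pics/c4.png

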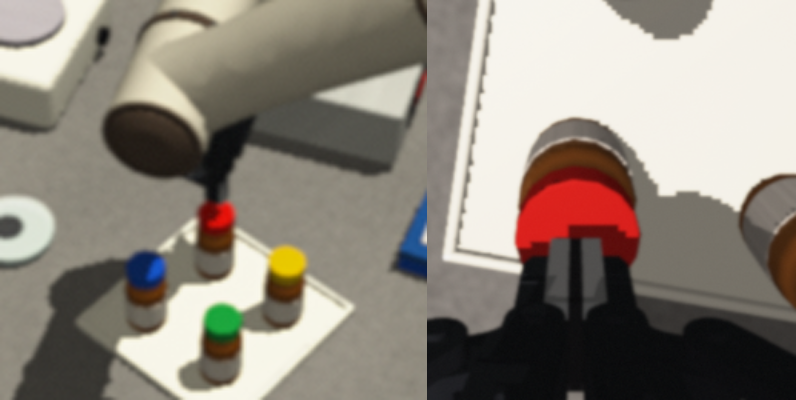

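Both views show the closed tips centred just above the red cap, with a clear gap and no contact force. Now I'll hold still for over 2 s.

```bash
for i in 1 2 ; do python3 -m creep '[[[0,0,0],[0,0,0],-1],[[0,0,0],[0,0,0],-1],[[0,0,0],[0,0,0],-1],[[0,0,0],[0,0,0],-1],[[0,0,0],[0,0,0],-1],[[0,0,0],[0,0,0],-1],[[0,0,0],[0,0,0],-1],[[0,0,0],[0,0,0],-1],[[0,0,0],[0,0,0],-1],[[0,0,0],[0,0,0],-1],[[0,0,0],[0,0,0],-1],[[0,0,0],[0,0,0],-1]]'; done
python3 -m creep '[[[0,0,0],[0,0,0],-1],[[0,0,0],[0,0,0],-1],[[0,0,0],[0,0,0],-1],[[0,0,0],[0,0,0],-1],[[0,0,0],[0,0,0],-1],[[0,0,0],[0,0,0],-1],[[0,0,0],[0,0,0],-1],[[0,0,0],[0,0,0],-1]]'
```

```text
clock: 9.68
position: [589.7, -37.6, 115.3]
ee_rot: [-0.511, -0.489, 0.489, 0.511]
contact_force: [-0.5, 0.8, 0.8]
gripper_width: 0.2
clock: 10.68
position: [589.7, -37.6, 115.3]
ee_rot: [-0.511, -0.489, 0.489, 0.511]
contact_force: [0.2, 0.2, 0.0]
gripper_width: 0.3
clock: 11.35
position: [589.7, -37.6, 115.3]
ee_rot: [-0.511, -0.489, 0.489, 0.511]
contact_force: [-0.1, 0.2, -0.1]
gripper_width: 0.2
```

```bash
python3 -m creep '[[[0,0,20],[0,0,0],-1],[[0,0,55],[0,0,0],-1],[[0,0,90],[0,0,0],-1],[[0,-5,125],[0,0,0],-1],[[-5,-30,150],[0,0,0],-1],[[-10,-65,160],[0,0,0],-1],[[-15,-100,160],[0,0,0],-1],[[-20,-138,160],[0,0,0],-1],[[-25,-176,160],[0,0,0],-1],[[-30,-214,160],[0,0,0],-1],[[-33,-252,160],[0,0,0],-1],[[-36,-285,160],[0,0,0],-1]]'
python3 -m creep '[[[0,-20,-10],[0,0,0],-1],[[0,-33,-30],[0,0,0],-1],[[0,-33,-50],[0,0,0],-1],[[0,-33,-60],[0,0,0],-1],[[0,-33,-60],[0,0,0],-1],[[0,-33,-60],[0,0,0],-1]]'
python3 - <<'E'
from h import *
from scipy.spatial.transform import Rotation as R
s=arm.read_state();im,d=arm.get_image("wrist");print(s["position"],s["joints"].round(2))
cv2.imwrite("pics/w5.png",im[:,:,::-1])
p=arm.camera_params("wrist");T=p["T_tool_cam"];K=p["camera_matrix"]
Rt=R.from_quat(s["ee_rot"]).as_matrix()
for b in blobs(im,(12,100,80),(26,255,255),80):
    (u,v)=b[0]; dd=Rt@T[:3,:3]@np.linalg.inv(K)@np.array([u,v,1]);o=Rt@T[:3,3]+s["position"]
    print(b,o+dd*(120-o[2])/dd[2])
E
```

```text
clock: 12.35
position: [553.0, -324.8, 275.4]
ee_rot: [0.511, 0.489, -0.489, -0.511]
contact_force: [1.0, -0.6, 0.7]
gripper_width: -0.1
clock: 12.85
position: [553.8, -355.4, 215.4]
ee_rot: [-0.511, -0.489, 0.489, 0.511]
contact_force: [-0.1, 0.0, 0.4]
gripper_width: -0.2
[ 553.78292318 -355.41329277  215.39923953] [-0.33  0.45  0.07  0.   -1.19 -1.29]
([276.7, 207.9], 2060, [251, 183, 52, 50]) [ 551.78647731 -353.69664548  120.        ]
```

View pics/w5.png

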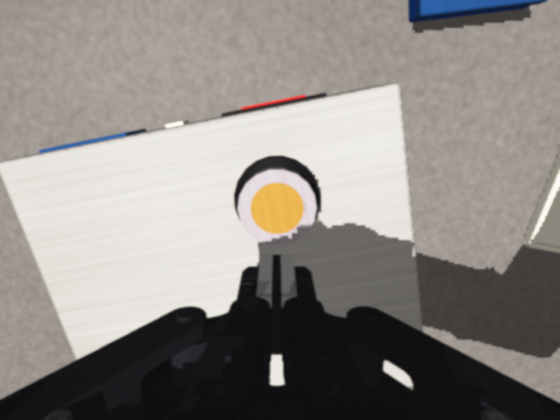

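The wrist view has the brass disc at (277,208), which gives (552,-354), against (554,-356) from top. I'll aim at (553,-355) with the tips at z=140.

```bash
python3 -m creep '[[[0,0,-20],[0,0,0],-1],[[-1,0,-38],[0,0,0],-1],[[-1,0,-53],[0,0,0],-1],[[-1,0,-64],[0,0,0],-1],[[-1,0,-71],[0,0,0],-1],[[-1,0,-74],[0,0,0],-1],[[-1,0,-75],[0,0,0],-1],[[-1,0,-75],[0,0,0],-1],[[-1,0,-75],[0,0,0],-1],[[-1,0,-75],[0,0,0],-1],[[-1,0,-75],[0,0,0],-1],[[-1,0,-75],[0,0,0],-1]]'
for i in 1 2 ; do python3 -m creep '[[[0,0,0],[0,0,0],-1],[[0,0,0],[0,0,0],-1],[[0,0,0],[0,0,0],-1],[[0,0,0],[0,0,0],-1],[[0,0,0],[0,0,0],-1],[[0,0,0],[0,0,0],-1],[[0,0,0],[0,0,0],-1],[[0,0,0],[0,0,0],-1],[[0,0,0],[0,0,0],-1],[[0,0,0],[0,0,0],-1],[[0,0,0],[0,0,0],-1],[[0,0,0],[0,0,0],-1]]'; done
python3 - <<'E'
from h import *
im,d=arm.get_image("side"); w,_=arm.get_image("wrist"); t,_=arm.get_image("top")
print(blobs(im,(5,190,150),(14,255,255),5)); 
for lo,hi in(((5,190,150),(14,255,255)),((0,200,120),(3,255,255)),((105,170,100),(125,255,255)),((22,180,120),(32,255,255)),((45,150,60),(75,255,255))): print([b[:2] for b in blobs(t,lo,hi,60)])
cv2.imwrite("pics/c6.png",np.hstack([cv2.resize(im,(400,300)),cv2.resize(w,(400,300))])[:,:,::-1])
E
```

```text
clock: 13.9
position: [552.8, -355.7, 140.8]
ee_rot: [0.511, 0.489, -0.489, -0.511]
contact_force: [0.0, 0.3, 0.2]
gripper_width: -0.0
clock: 14.9
position: [552.6, -355.6, 140.3]
ee_rot: [-0.511, -0.489, 0.489, 0.511]
contact_force: [-0.3, 1.1, -0.2]
gripper_width: -0.4
clock: 15.9
position: [552.7, -355.6, 140.3]
ee_rot: [-0.511, -0.489, 0.489, 0.511]
contact_force: [-0.3, -0.4, 0.0]
gripper_width: -0.1
[([245.0, 77.6], 5, [244, 76, 3, 4]), ([205.9, 288.0], 58, [202, 284, 9, 9]), ([319.5, 355.4], 77, [315, 351, 10, 10])]
[([141.1, 192.9], 70), ([125.6, 322.3], 75)]
[([290.9, 196.8], 68)]
[([523.5, 46.0], 155), ([256.3, 187.2], 184), ([335.1, 274.4], 118), ([142.4, 304.4], 1893)]
[]
[([247.6, 226.0], 186)]
```

View pics/c6.png

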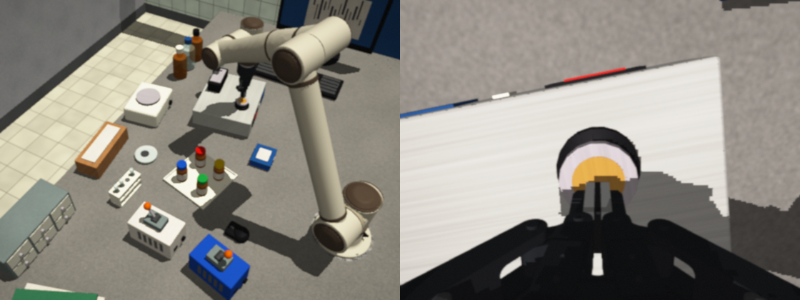

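The tips are centred over the holder and 20 mm above it, with no contact. The lever is still over. The red and yellow caps look different in the masks only because the arm's shadow falls on them.

```bash
python3 -c "
from bench import arm
print(arm.job_done())"
```

```text
the job is handed in; nothing more can be done
None
```

The job is done in the order asked and handed in at about 16 s, with the arm still pointing at the sample holder.

- **Lamp:** I pushed the white box's lever until it met its stop; the force rose to about 12 N with no further travel. Afterwards the ball was 29 mm past the pivot, which is fully over. It had not moved in the last pictures.
- **Red cap:** the closed fingertips held still at (590, -38, 115), about 19–20 mm above the middle of the cap, for more than 2.7 s. No contact force showed.
- **Sample holder:** the final pose is (553, -356, 140), about 20 mm above the middle of the disc, also with no contact force.

**Disagreements:** the wrist and top cameras differed by 3–4 mm on the red cap and about 3 mm on the holder, so I aimed between them.

**Last checks:** the blue and green caps and the blue look-alike box had not moved in the top view. The arm's shadow spoiled the red and yellow cap masks there. I only judged those two by eye in the side view, where both bottles were upright in place.

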